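# Nest two lamp bulbs in the sprung spares tray

### The arm

A 6-joint arm with a two-finger parallel gripper is mounted at the origin on a cart in front of the work surface, level with it; the furniture and walls round the work are solid. World frame = base frame: x ahead of the robot, y to its left, z up, the work surface at z = 0. Lengths are in mm, angles in degrees, forces in N, time in s.
With the tool pointing down it reaches from about 350 to 850 mm from the base axis. Payload 8.1 kg.
Tool frame: the origin (TCP) lies between the finger pads, 19 mm behind the fingertips; this is the grasp point; z points along the fingers, y is the line along which they close (so a half turn about z gives the same grasp; the last joint's range is limited). The gripper opens to 85 mm and grips with 20 to 120 N. Pads are 22 mm wide; open, the fingers measure 114 mm over their backs; the gripper's body (76 mm by 85 mm) begins 54 mm behind the grasp point. The pads swing forward as they close: fully open they stand 13 mm farther back than shut.
Start: joints at [-4.893, 7.471, 85.268, -0, 87.261, -4.893], TCP at [600.005, 0.022, 249.992] pointing down, gripper open.
Joint ranges: [-169.43, 169.43], [-51.17, 129.36], [1.28, 143.12], [-76.62, 256.62], [0, 156.53], [-152.29, 152.29]. Speed limits (degrees/s): [136.94, 136.94, 159.86, 180, 180, 180].

### API

Orientations are given as [roll, pitch, yaw] about the fixed x, y, z axes, in that order (R = Rz(yaw) Ry(pitch) Rx(roll)).
In Python, from bench import r gives the robot as it stands.
- The arm moves only by the shell command python3 -m inch 'ROWS' [FORCE]. ROWS is JSON, one flat list of numbers, 7 for each row, row after row: the shift along the world's x, y, z in m, then the turn, a rotation vector about the world's x, y, z in degrees, then the closure in counts, from 0 (fully open) to 255 (shut). A call has 1 to 10 rows; each row shifts and turns the commanded pose from where the row before left it; what a row does not reach is not made up. A row lasts 1/10 s, in which the tool goes at most 50 mm and 8.59 degrees, less where a joint would pass 70% of its speed; a pose out of reach is approached as far as the arm can. A call with a gripper value outside its range is refused whole. The fingers move at their own pace and stop on an object; FORCE is the grip in N (left out, the last holds). Time passes only in rows, so rows that do not move let the fingers close. It gives the time, the measured TCP pose, the force and the opening at its end, in the units of the state.
- r.sense(): the state, without advancing time (a new reading comes with each control period).
- r.snapshot(name): name is "scene" or "side" or "wrist"; returns (picture, depth): 480x640x3 uint8, red, green, blue; 480x640 float32, mm along the optical axis (not along the pixel's ray), 0 where there is no reading.
- r.get_calibration(name): a dict with "fovy" (degrees; the focal length in pixels is half the picture's height over the tangent of half this angle, whatever the lens; pixels are square), "cx", "cy" (the principal point, pixels), "k1" (the pictures are not rectified: a ray, as slopes to the right and down, at radius r is drawn at 1 + k1 r^2 times it, then the intrinsics apply), "position" and "rotation" of the camera in the world; the wrist camera has in their place "tool_from_camera" (4x4, takes a point from camera to tool coordinates, whose origin is the TCP and whose axes are the flange's). Camera axes: x right, y up, looking along -z (the intrinsics and any distortion apply to the point x, -y, -z); pixel columns grow to the right and rows downward; lengths in mm; the calibration is good to about 2 mm. A picture is of the moment at which its call begins: read the wrist's pose just before it. get_calibration takes no time and is no camera call.
- r.hand_in(): hands the job in, once; it reports no verdict.
The state is a dict: "time": time; "joint_pos": joint angles; "qd": joint speeds; "joint_efforts": joint torques, N m; "tool_pos": TCP position; "tcp_rot": TCP orientation; "ft_force": force on the tool from outside, world axes, zero at the start; "wrist_torque": the same for the moment, N m; "finger_gap": finger opening in mm.
Only numpy, scipy, OpenCV 4.12 (cv2) and the standard library are available. Lean on these libraries where they do the work, as an engineer would, in place of code of your own. Each camera call takes 0.05 s, during which the arm holds its last target. There are 200 camera calls.

### The job

Put the two loose lamp bulbs from the bench into the two empty pockets of the grey spares tray, one in each, lying down like the bulb that is already there: globe resting in the blue dimple, screw cap between the two cheeks on the robot's side. They are fragile: the seats stand at different heights, so lower each bulb until you feel it rest, do not press hard on the seat and do not let it drop. Do not disturb the bulb that is already in the tray.

Things in the scene. Friction and masses are not known exactly. Their poses are not given: they have to be found in the camera images.
- bulb_a: LED bulb, 77 mm long, 40 to 85 g: amber glass globe of 45 mm diameter, white neck, 26 mm diameter metal screw cap. Origin at the globe's centre; x axis along the bulb from cap to crown (cap at -x). Lying on the flat bench its centre is 22.5 mm up and x rises 0.19 rad; x starts within 1.2 rad of world x. Grip the globe across x, TCP some 8 mm above its centre to clear the dimple.
- bulb_b: LED bulb, 77 mm long, 40 to 85 g: white opal globe of 45 mm diameter, white neck, 26 mm diameter metal screw cap. Origin at the globe's centre; x axis along the bulb from cap to crown (cap at -x). Lying on the flat bench its centre is 22.5 mm up and x rises 0.19 rad; x starts within 1.2 rad of world x. Grip the globe across x, TCP some 8 mm above its centre to clear the dimple.
- bulb_a_cap (a point): Centre of the end face of the amber bulb's screw cap, on the bulb's axis, 52 mm from the globe's centre (a small contact stands out 3 mm more).
- bulb_b_cap (a point): Centre of the end face of the loose white bulb's screw cap, on the bulb's axis, 52 mm from the globe's centre (a small contact stands out 3 mm more).
- bulb_c: White opal bulb of the same size, already lying rightly in the tray's right-hand (-y) pocket, its globe's centre about 60 mm above the bench, its top 82 mm. To be left alone (fails if moved 8 mm). Origin at its globe's centre, x axis from cap to crown. Beyond it stands a green arbor press over 0.35 m tall (world x 0.65 to 0.9, y -0.2 to -0.4): swing the arm round on the near side of it.
- tray: Fixed grey tray, 140 (x) by 290 (y) mm, deck 10 mm and rim 16 mm high; origin under its centre on the bench, x pointing away from the robot. Three pockets 95 mm apart along y. In each a black plate on a stem carries a ring of blue sloping pads, 8 mm high (dimple, catches the globe within about 4 mm), and on the robot's side two blue cheeks 10 mm high, 34 mm apart, for the cap.
- pocket_0 (a point): Centre of the left (+y) pocket, EMPTY, at deck height (10 mm above the bench), axes as the tray's; the cap belongs on the -x side, cheeks 34 to 56 mm from here. Its plate's height is unknown, 24 to 48 mm above the bench, different in each pocket: feel for it. A seated globe's centre is 23.5 mm above the plate (47 to 72 mm above the bench), the bulb lying as on a flat bench.
- pocket_1 (a point): Centre of the middle pocket, EMPTY, otherwise as pocket_0. Both these seats are sprung: a seat yields from about 1 N, 1.2 N more per mm, for 8 mm, then stops hard; let go, it comes back up gently. A bulb breaks if pressed on the tray with over 8 N, or if it falls freely faster than 0.2 m/s (2 mm of fall).
Not all that is in view belongs to the job. Leave any pink or red look-alike of the bulb_b alone.

How it is judged:
By the outcome, as a careful person would: the job done as asked, in the order asked, and still so for the second after the job is handed in, with the robot touching nothing.
It also fails if it takes over 61 s, if anything falls off the work surface, if the arm or the gripper's body presses on something with over 40 N, if the wrist force passes 120 N, or if a joint passes its speed limit or range.

## Working session

There is one attempt and no reset: what is moved stays moved. The work goes in short steps, Python scripts to look and compute and a shell command to move; the robot and the scene stay as the last step left them, time stands still between calls to the robot, and variables do not carry over. Pictures are saved under pics/ and viewed, on a budget of 10 in all, crops included, one or two more only if the job needs it, and the job is handed in when it is done.

```bash
ls; mkdir -p pics; cat > h.py <<'E'
import numpy as np, cv2
from bench import r
def ray(name,u,v):
    c=r.get_calibration(name); f=240/np.tan(np.radians(c["fovy"])/2)
    d=np.array([(u-c["cx"])/f,(v-c["cy"])/f]); s=d.copy()
    for _ in range(30): s=d/(1+c["k1"]*(s@s))
    return np.array([s[0],-s[1],-1.0])
def pose(name,st=None):
    c=r.get_calibration(name)
    if name!="wrist": return np.array(c["rotation"]).reshape(3,3),np.array(c["position"])
    from scipy.spatial.transform import Rotation as R
    T=np.array(c["tool_from_camera"]); Q=R.from_euler('xyz',st["tcp_rot"],degrees=True).as_matrix()
    return Q@T[:3,:3],Q@T[:3,3]+st["tool_pos"]
def onz(name,u,v,z,st=None):
    R_,p=pose(name,st); d=R_@ray(name,u,v); return p+d*(z-p[2])/d[2]
def atd(name,u,v,dep,st=None):
    R_,p=pose(name,st); return p+R_@ray(name,u,v)*dep
def snap(name,tag):
    st=r.sense(); im,d=r.snapshot(name); np.savez('pics/'+tag+'.npz',im=im,d=d,st=np.array(st,dtype=object))
    cv2.imwrite('pics/'+tag+'.png',im[...,::-1]); return st,im,d
E
python3 - <<'E'
from h import *
for n in ("scene","wrist"):
    st,im,d=snap(n,n+"0"); print(r.get_calibration(n))
print(st)
E
```

```text
pics
{'fovy': 42.66928932284343, 'cx': 313.7244475766813, 'cy': 237.9597003395219, 'k1': 0.025709241703600113, 'position': array([ 27.00196051, 923.15685552, 639.42942942]), 'rotation': array([ 5.90036010e+01,  5.67496524e-02, -1.50801770e+02])}
{'fovy': 69.37120928759069, 'cx': 318.98552133841497, 'cy': 237.97372759922675, 'k1': 0.0033811074601656855, 'tool_from_camera': array([[-3.09720873e-04,  9.64472598e-01,  2.64182723e-01,
         6.70844416e+01],
       [ 9.99999458e-01,  5.61316683e-04, -8.76869812e-04,
        -7.63916221e-01],
       [-9.94007076e-04,  2.64182309e-01, -9.64472249e-01,
        -1.24060574e+02],
       [ 0.00000000e+00,  0.00000000e+00,  0.00000000e+00,
         1.00000000e+00]])}
{'time': 0.05, 'joint_pos': array([-4.89314051e+00,  7.51531052e+00,  8.53282136e+01,  7.28794254e-05,
        8.72641583e+01, -4.89265404e+00]), 'qd': array([ 0.00772097, -0.0748509 , -0.04995517, -0.01741715,  0.03367137,
        0.10983141]), 'joint_efforts': array([ 1.89403028e-03, -5.71384549e+01, -5.02328932e+01, -2.40985282e-04,
        9.21017927e-03, -3.63427159e-05]), 'tool_pos': array([5.99477749e+02, 6.66458123e-02, 2.48952531e+02]), 'tcp_rot': array([-1.79892716e+02, -9.25666239e-03,  8.99995013e+01]), 'ft_force': array([-0.30802072, -0.62011229, -0.08751969]), 'wrist_torque': array([-0.00815545,  0.01652741,  0.00884304]), 'finger_gap': 85.13357149218383}
```

View pics/scene0.png

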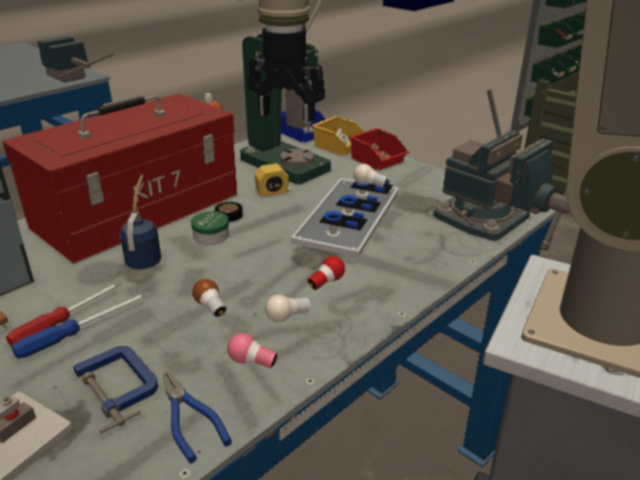

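View pics/wrist0.png

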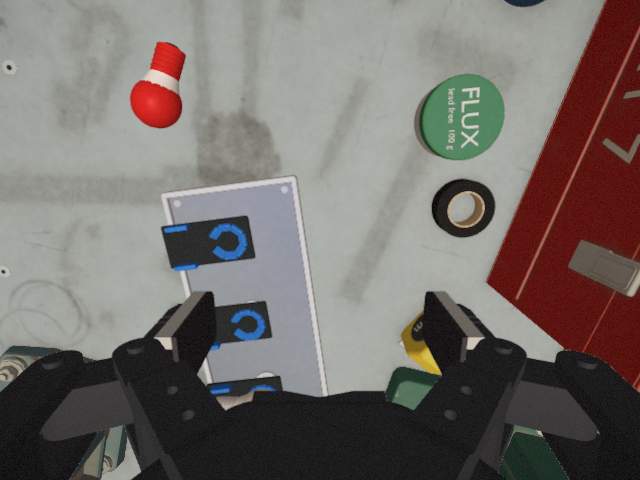

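```bash
sed -i 's/return np.array(c\["rotation"\]).reshape(3,3),/from scipy.spatial.transform import Rotation as R; return R.from_euler("xyz",c["rotation"],degrees=True).as_matrix(),/; ' h.py
sed -i 's/    if name!="wrist": from/    if name!="wrist":\n        from/' h.py
python3 - <<'E'
from h import *
d=np.load('pics/scene0.npz',allow_pickle=True)['d']
for n,u,v,z in (("amber",206,290,22.5),("amcap",221,312,13),("white",279,307,22.5),("whcap",306,304,13),("red",333,267,22.5),("c",366,173,60)):
    print(n,onz("scene",u,v,z).round(),atd("scene",u,v,d[v,u]).round())
z=np.load('pics/wrist0.npz',allow_pickle=True);st=z['st'].item();d=z['d']
for n,u,v,zz in (("p0ring",229,241,32),("p1ring",248,324,32),("corner",163,195,16),("corner2",297,178,16),("p0cheekA",176,229,40),("cheekB",185,267,40),("red",158,104,22),("platecorner",246,222,0),("plate1corner",262,306,0)):
    print(n,onz("wrist",u,v,zz,st).round(),atd("wrist",u,v,d[v,u],st).round(1))
E
```

```text
amber [605. 267.  22.] [589. 285.  39.]
amcap [554. 294.  13.] [554. 295.  13.]
white [471. 247.  22.] [460. 264.  38.]
whcap [443. 207.  13.] [437. 217.  21.]
red [448.  99.  22.] [439. 118.  36.]
c [ 533. -219.   60.] [ 524. -199.   70.]
p0ring [507. -29.  32.] [510.8 -25.1  47.4]
p1ring [ 521. -124.   32.] [ 522.5 -120.    38.7]
corner [438.  15.  16.] [437.7  15.4  16.1]
corner2 [576.  33.  16.] [5.752e+02 3.130e+01 5.000e-01]
p0cheekA [457. -15.  40.] [464.9 -10.4  58. ]
cheekB [462. -55.  40.] [469.1 -48.4  57.1]
red [446. 103.  22.] [454.6 100.8  41.9]
platecorner [518. -17.   0.] [528.3  -6.2  46.8]
plate1corner [ 531. -118.    0.] [538.5 -98.7  39. ]
```

```bash
python3 -m inch '[-0.011,0.04,0,0,0,0,0,-0.011,0.04,0,0,0,0,0,-0.011,0.04,0,0,0,0,0,-0.011,0.04,0,0,0,0,0,-0.011,0.04,0,0,0,0,0,0,0,0,0,0,0,0,0,0,0,0,0,0,0]'
python3 -c "
from h import *
snap('wrist','w1')"
```

```text
time: 0.8
tool_pos: [544.5, 200.7, 249.5]
tcp_rot: [-180.0, 0.0, 90.1]
ft_force: [1.2, -1.0, -0.4]
finger_gap: 85.6
```

View pics/w1.png

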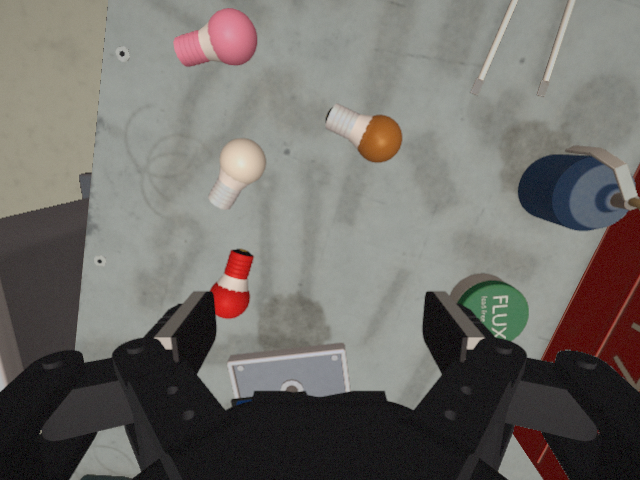

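```bash
python3 - <<'E'
from h import *
z=np.load('pics/w1.npz',allow_pickle=True);st=z['st'].item();d=z['d']
for n,a,b in (("amber",(380,138),(334,116)),("white",(243,160),(220,200))):
    A=onz("wrist",*a,22.5,st);B=onz("wrist",*b,13,st);v=(A-B)[:2]
    print(n,A.round(1),B.round(1),np.hypot(*v).round(1),np.degrees(np.arctan2(v[1],v[0])).round(1),d[a[1],a[0]],atd("wrist",*a,d[a[1],a[0]],st).round(1))
a=cv2.imread('pics/w1.png')[80:230,190:430];b=cv2.imread('pics/w0.png' if 0 else 'pics/wrist0.png')[165:405,150:310]
a=cv2.resize(a,None,fx=3,fy=3,interpolation=cv2.INTER_CUBIC);cv2.imwrite('pics/ca.png',a)
b=cv2.resize(b,None,fx=2.5,fy=2.5,interpolation=cv2.INTER_CUBIC);cv2.imwrite('pics/cb.png',b)
E
```

```text
amber [603.1 272.5  22.5] [558.5 293.3  13. ] 49.2 -25.0 316.3471 [599.4 272.2  44.4]
white [468.7 251.3  22.5] [440.3 209.9  13. ] 50.2 55.6 321.2611 [473.4 252.3  44.6]
```

View pics/ca.png

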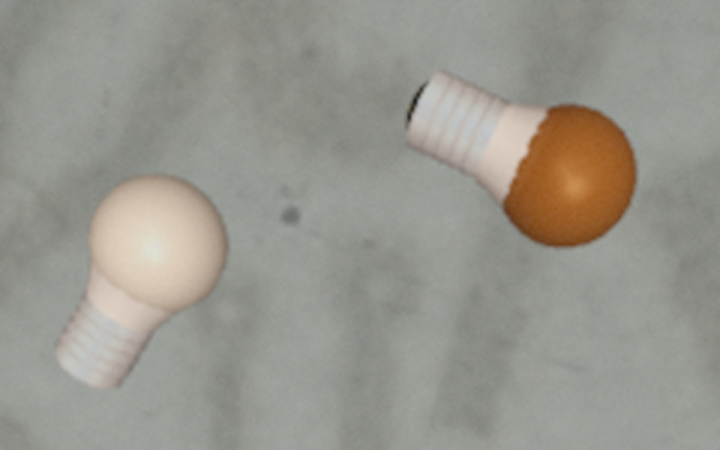

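View pics/cb.png

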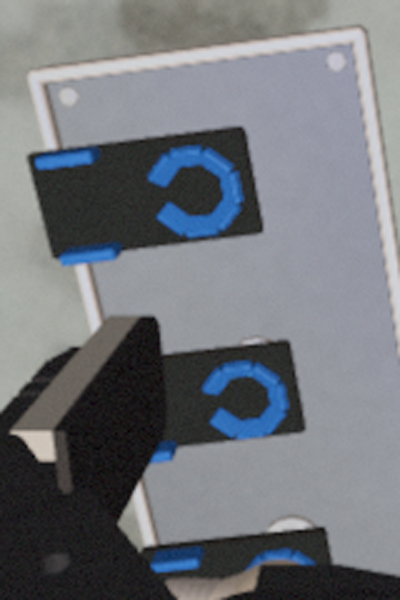

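```bash
python3 - <<'E'
from h import *
z=np.load('pics/w1.npz',allow_pickle=True);st=z['st'].item();d=z['d']
for n,a,b in (("amber",(378.7,138.3),(331.3,115)),("white",(243,161),(219,203.5))):
    A=onz("wrist",*a,22.5,st);B=onz("wrist",*b,13,st);v=(A-B)[:2]
    print(n,A.round(1),B.round(1),np.hypot(*v).round(1),np.degrees(np.arctan2(v[1],v[0])).round(1))
z=np.load('pics/wrist0.npz',allow_pickle=True);st=z['st'].item();d=z['d']
p0=onz("wrist",228.8,241.8,51,st);p1=onz("wrist",249.6,324.6,43,st)
c1=onz("wrist",161.2,195,16,st);c2=onz("wrist",297.2,175.8,16,st);x=(c2-c1)/np.linalg.norm(c2-c1);y=np.array([-x[1],x[0],0])
print(p0,p1,p0-p1,np.linalg.norm((p0-p1)[:2]),np.degrees(np.arctan2(x[1],x[0])),(c2-c1),(c1+c2)/2-50*y,(c1+c2)/2-145*y)
for c in ((20+40,165),(90,250)):pass
ca=onz("wrist",150+65/2.5,165+159/2.5,55,st);cb=onz("wrist",150+90/2.5,165+254/2.5,55,st);print(ca,cb,(ca+cb)/2)
E
```

```text
amber [601.8 272.2  22.5] [555.8 294.2  13. ] 51.0 -25.6
white [468.7 250.3  22.5] [439.  206.2  13. ] 53.1 56.1
[511.54444621 -24.84466344  51.        ] [ 525.12517191 -118.30864155   43.        ] [-13.5807257   93.46397811   8.        ] 94.44549388677271 7.92718142654462 [140.68251931  19.58934284   0.        ] [513.0130285  -24.33413516  16.        ] [ 526.11489969 -118.42632916   16.        ]
[463.71806382 -10.74436518  55.        ] [469.28780315 -48.78198235  55.        ] [466.50293348 -29.76317376  55.        ]
```

```bash
python3 -m inch '[0.0072,0.009,-0.0187,0,0,8.06,0,0.0072,0.009,-0.0187,0,0,8.06,0,0.0072,0.009,-0.0187,0,0,8.06,0,0.0072,0.009,-0.0187,0,0,8.06,0,0.0072,0.009,-0.0187,0,0,8.06,0,0.0072,0.009,-0.0187,0,0,8.06,0,0.0072,0.009,-0.0187,0,0,8.06,0,0.0072,0.009,-0.0187,0,0,8.06,0,0,0,0,0,0,0,0,0,0,0,0,0,0,0]'
python3 -c "
from h import *
print(snap('wrist','w2')[0]['joint_pos'])"
```

```text
time: 1.85
tool_pos: [602.6, 270.4, 99.9]
tcp_rot: [-179.9, -0.1, 154.2]
ft_force: [0.4, 0.1, 0.6]
finger_gap: 85.4
[ 1.97334667e+01  2.30017669e+01  8.30115654e+01 -2.01679587e-02
  7.40851416e+01 -4.44470166e+01]
```

View pics/w2.png

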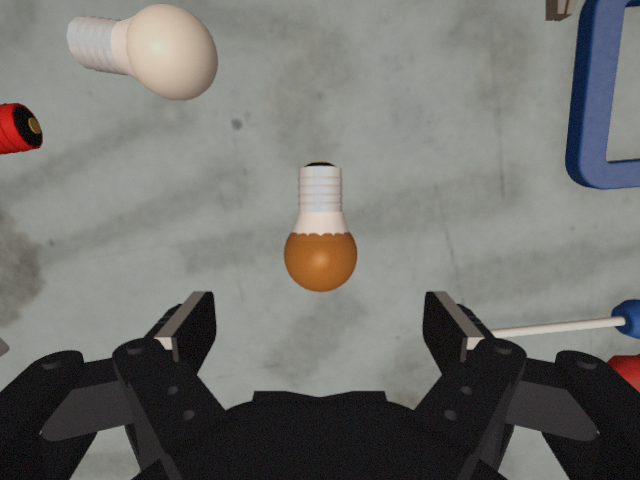

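```bash
python3 - <<'E'
from h import *
z=np.load('pics/w2.npz',allow_pickle=True);st=z['st'].item()
for n,a,b in (("amber",(320.5,256),(320,166)),("white",(172,53),(73,43))):
    A=onz("wrist",*a,22.5,st);B=onz("wrist",*b,13,st);v=(A-B)[:2]
    print(n,A.round(1),B.round(1),np.hypot(*v).round(1),np.degrees(np.arctan2(v[1],v[0])).round(1))
E
```

```text
amber [602.2 271.6  22.5] [554.  294.5  13. ] 53.4 -25.5
white [467.2 250.1  22.5] [436.1 201.8  13. ] 57.5 57.2
```

```bash
python3 -m inch '[0,0.0012,-0.02,0,0,0,60,0,0,-0.02,0,0,0,60,0,0,-0.015,0,0,0,60,0,0,-0.01,0,0,0,60,0,0,-0.004,0,0,0,60,0,0,0,0,0,0,60]' 40 && python3 -m inch '[0,0,0,0,0,0,110,0,0,0,0,0,0,140,0,0,0,0,0,0,170,0,0,0,0,0,0,200,0,0,0,0,0,0,200,0,0,0,0,0,0,200]' 40
```

```text
time: 2.5
tool_pos: [602.5, 273.0, 31.3]
tcp_rot: [-180.0, -0.0, 154.4]
ft_force: [0.8, 0.1, -0.9]
finger_gap: 65.2
time: 3.1
tool_pos: [603.6, 273.7, 32.7]
tcp_rot: [179.9, 0.1, 154.5]
ft_force: [-0.3, 1.1, 5.3]
finger_gap: 42.8
```

```bash
python3 -m inch '[0,0,0.005,0,0,0,200,0,0,0.015,0,0,0,200,0,0,0.03,0,0,0,200,0,0,0.03,0,0,0,200,0,0,0,0,0,0,200,0,0,0,0,0,0,200]' 40
python3 -c "
from h import *
snap('wrist','w3')"
```

```text
time: 3.7
tool_pos: [603.4, 273.5, 113.4]
tcp_rot: [179.9, 0.1, 154.5]
ft_force: [-0.1, 0.2, -1.2]
finger_gap: 42.9
```

View pics/w3.png

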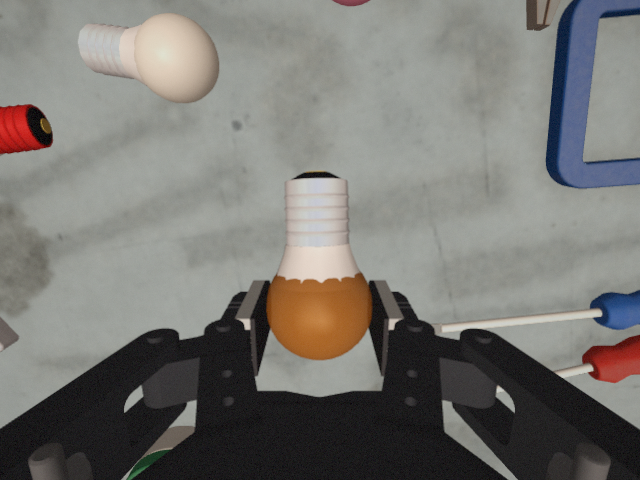

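```bash
cat >> h.py <<'E'
def held(tag,z=None):
    from scipy.optimize import least_squares
    z=np.load('pics/'+tag+'.npz',allow_pickle=True);st=z['st'].item();d=z['d'];C=r.get_calibration("wrist");T=np.array(C["tool_from_camera"])
    def pts(us,vs): return np.array([T[:3,:3]@(ray("wrist",u,v)*d[v,u])+T[:3,3] for u in us for v in vs if 0<d[v,u]<200])
    P=pts(range(290,352,4),range(292,346,4))
    s=least_squares(lambda c:np.linalg.norm(P-c,axis=1)-22.5,[0,0,8],loss='soft_l1').x
    Q=pts(range(300,336,3),range(186,240,3))
    # cap axis: cylinder r=13 through s direction (angles)
    def f(a):
        ax=np.array([np.cos(a[1])*np.cos(a[0]),np.sin(a[0])*np.cos(a[1]),np.sin(a[1])]);w=Q-s
        return np.linalg.norm(np.cross(w,ax),axis=1)-12.7
    q=least_squares(f,[0,0.2],loss='soft_l1').x
    print("centre in tool",s.round(1),"resid",np.abs(np.linalg.norm(P-s,axis=1)-22.5).mean().round(2),"cap dir az,down deg",np.degrees(q).round(1),np.abs(f(q)).mean().round(2),len(P),len(Q))
E
python3 -c "
from h import *
held('w3')"
```

```text
centre in tool [ 1.7 -0.1 10.4] resid 0.43 cap dir az,down deg [-1.7 10.5] 0.48 224 216
```

```bash
python3 -m inch '[-0.0076,-0.0392,0.0087,0,0,3.3,200,-0.0076,-0.0392,0.0087,0,0,3.3,200,-0.0076,-0.0392,0.0087,0,0,3.3,200,-0.0076,-0.0392,0.0087,0,0,3.3,200,-0.0076,-0.0392,0,0,0,3.3,200,-0.0076,-0.0392,0,0,0,3.3,200,-0.0076,-0.0392,0,0,0,3.3,200,-0.0076,-0.0392,0,0,0,3.3,200,-0.0076,-0.0392,0,0,0,3.3,200,-0.0076,-0.0392,0,0,0,3.3,200]' && python3 -m inch '[0,0,0,0,0,0,200,0,0,0,0,0,0,200]'
python3 -c "
from h import *
snap('wrist','w4');held('w4')"
```

```text
time: 4.75
tool_pos: [524.9, -119.9, 144.6]
tcp_rot: [179.9, -0.2, -172.4]
ft_force: [1.0, -0.5, -0.5]
finger_gap: 43.1
time: 4.95
tool_pos: [525.5, -119.2, 144.8]
tcp_rot: [179.9, -0.1, -172.7]
ft_force: [-0.0, 0.6, -0.2]
finger_gap: 42.7
centre in tool [ 1.6  0.1 10.4] resid 0.44 cap dir az,down deg [-1.1 10.5] 0.5 223 216
```

View pics/w4.png

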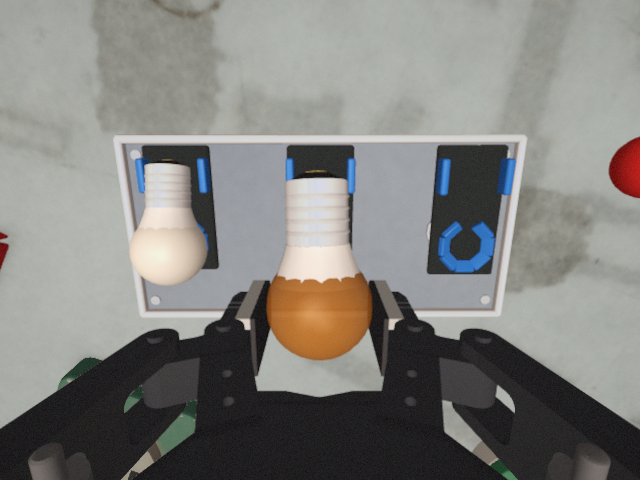

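```bash
python3 - <<'E'
from h import *
z=np.load('pics/w4.npz',allow_pickle=True);st=z['st'].item();d=z['d']
K=[onz("wrist",u,v,16,st) for u,v in((116,137),(526,137),(138,316),(503,316))]
for k in K: print(k.round(1))
m=sum(K)/4; y=K[1]-K[0]; yaw=np.degrees(np.arctan2(-y[0],y[1]));print(m.round(1),np.linalg.norm(y),yaw)
a=np.radians(yaw);Y=np.array([-np.sin(a),np.cos(a),0]);print("p0",(m+95*Y).round(1),"p1",m.round(1))
for n,u,v in(("p0",466,250),("p0b",470,200),("p1a",330,158),("p1b",310,158)): print(n,atd("wrist",u,v,d[v,u],st).round(1))
for h in(48,52,56): print(onz("wrist",466.5,247,h,st).round(1))
for n,u,v in(("cL",290,160),("cR",351,160),("c0L",445,160),("c0R",508,160)): print(n,atd("wrist",u,v,d[v,u],st).round(1),onz("wrist",u,v,49,st).round(1))
E
```

```text
[ 472.5 -268.6   16. ]
[436.1  16.   16. ]
[ 610.  -254.6   16. ]
[572.9  36.7  16. ]
[ 522.9 -117.6   16. ] 286.8895116726219 7.291621931653168
p0 [510.8 -23.4  16. ] p1 [ 522.9 -117.6   16. ]
p0 [514.2 -21.6  48.5]
p0b [481.2 -26.6  47.6]
p1a [ 466.8 -119.    39.1]
p1b [ 468.5 -131.9   38.9]
[512.2 -21.5  48. ]
[511.2 -23.4  52. ]
[510.3 -25.3  56. ]
cL [ 470.8 -143.8   48.8] [ 470.8 -143.8   49. ]
cR [ 466.  -106.4   49.5] [ 466.  -106.3   49. ]
c0L [458.7 -51.4  56.7] [458.6 -48.6  49. ]
c0R [453.9 -13.2  55.3] [453.7  -9.9  49. ]
```

```bash
python3 -m inch '[0,0.0013,-0.02,0,0,0,200,0,0,-0.02,0,0,0,200,0,0,-0.013,0,0,0,200,0,0,-0.007,0,0,0,200,0,0,0,0,0,0,200,0,0,0,0,0,0,200]'; for i in 1 2 3 4; do python3 -c "
from h import *
print(r.sense()['ft_force'])"; done; python3 -m inch '[0,0,-0.003,0,0,0,200,0,0,-0.003,0,0,0,200,0,0,-0.002,0,0,0,200,0,0,0,0,0,0,200,0,0,0,0,0,0,200]'
```

```text
time: 5.6
tool_pos: [527.0, -117.2, 86.7]
tcp_rot: [-180.0, 0.0, -172.5]
ft_force: [0.0, -0.3, -0.7]
finger_gap: 42.9
[ 0.00857057 -0.30448867 -0.6597012 ]
[ 0.00857057 -0.30448867 -0.6597012 ]
[ 0.00857057 -0.30448867 -0.6597012 ]
[ 0.00857057 -0.30448867 -0.6597012 ]
time: 6.1
tool_pos: [526.6, -117.5, 78.2]
tcp_rot: [180.0, -0.0, -172.5]
ft_force: [0.2, -0.6, -0.3]
finger_gap: 42.8
```

```bash
python3 -m inch '[-0.0007,-0.0004,-0.002,0,0,0,200,0,0,0,0,0,0,200]' | grep -E "pos|force"; python3 -m inch '[0,0,-0.001,0,0,0,200,0,0,0,0,0,0,200]'| grep -E "pos|force"; python3 -m inch '[0,0,-0.001,0,0,0,200,0,0,0,0,0,0,200]'| grep -E "pos|force"
```

```text
tool_pos: [525.7, -117.9, 76.0]
ft_force: [-1.2, -0.1, -0.8]
tool_pos: [525.8, -117.9, 75.0]
ft_force: [0.6, -0.5, -1.2]
tool_pos: [525.8, -117.8, 74.1]
ft_force: [0.0, 0.2, 0.1]
```

```bash
python3 -m inch '[0,0,-0.001,0,0,0,200,0,0,0,0,0,0,200]' | grep -E "pos|force"; python3 -m inch '[0,0,-0.0005,0,0,0,200,0,0,0,0,0,0,200]'| grep -E "pos|force"
```

```text
tool_pos: [525.9, -117.9, 73.2]
ft_force: [-0.3, -0.2, 0.1]
tool_pos: [526.0, -117.9, 72.8]
ft_force: [-0.4, 0.1, 1.2]
```

```bash
python3 -m inch '[0,0,-0.001,0,0,0,200,0,0,0,0,0,0,200]' | grep -E "pos|force"; python3 -m inch '[0,0,0,0,0,0,200]'| grep -E "pos|force"; python3 -m inch '[0,0,0,0,0,0,200]'| grep -E "pos|force"
```

```text
tool_pos: [525.9, -117.9, 71.7]
ft_force: [-0.5, -0.1, 2.0]
tool_pos: [526.0, -117.9, 71.8]
ft_force: [-1.5, -0.3, 1.8]
tool_pos: [526.0, -117.9, 71.8]
ft_force: [-1.3, 0.3, 1.6]
```

```bash
python3 -m inch '[0,0,0,0,0,0,118,0,0,0,0,0,0,110,0,0,0,0,0,0,100,0,0,0,0,0,0,85,0,0,0,0,0,0,70,0,0,0,0,0,0,70]'
python3 -c "
from h import *
snap('wrist','w5')"
```

```text
time: 8.1
tool_pos: [525.9, -117.9, 71.7]
tcp_rot: [180.0, -0.0, -172.5]
ft_force: [-0.2, -0.5, -0.7]
finger_gap: 61.9
```

View pics/w5.png

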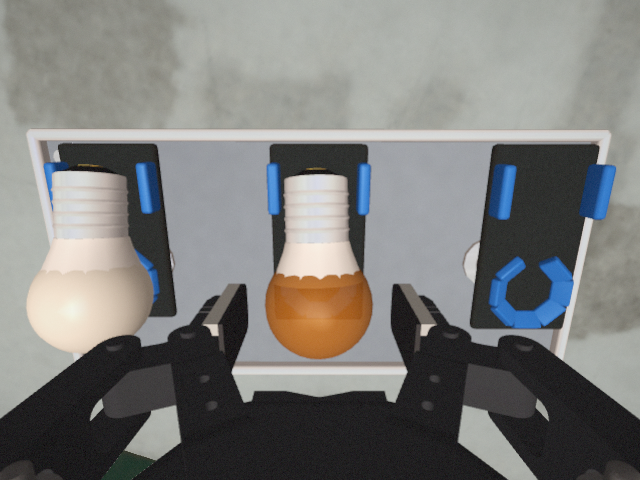

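```bash
python3 - <<'E'
from h import *
held('w5')
z=np.load('pics/w5.npz',allow_pickle=True);st=z['st'].item();d=z['d']
for n,u,v in(("plate0",530,295),("plate0b",540,200)): print(n,atd("wrist",u,v,d[v,u],st).round(1))
print(onz("wrist",531.5,292,52,st).round(1))
for u in (503,600): print(onz("wrist",u,190,57.5,st).round(1))
E
python3 -m inch '[0,0,0.003,0,0,0,70,0,0,0.007,0,0,0,70,0,0,0.02,0,0,0,70,0,0,0.03,0,0,0,50,0,0,0.03,0,0,0,20,0,0,0.01,0,0,0,0,0,0,0,0,0,0,0,0,0,0,0,0,0,0]'
```

```text
centre in tool [ 2.7 -0.   9.3] resid 0.4 cap dir az,down deg [-1.5 12.2] 0.45 223 216
plate0 [513.8 -20.5  47.5]
plate0b [470.2 -28.9  47.3]
[510.6 -23.5  52. ]
[467.5 -51.3  57.5]
[462.5 -13.2  57.5]
time: 8.95
tool_pos: [525.5, -117.7, 170.8]
tcp_rot: [180.0, -0.0, -172.5]
ft_force: [0.2, -0.9, 0.5]
finger_gap: 85.3
```

```bash
python3 -m inch '[-0.0072,0.046,-0.005,0,0,6.1,0,-0.0072,0.046,-0.005,0,0,6.1,0,-0.0072,0.046,-0.005,0,0,6.1,0,-0.0072,0.046,-0.005,0,0,6.1,0,-0.0072,0.046,-0.0125,0,0,6.1,0,-0.0072,0.046,-0.0125,0,0,6.1,0,-0.0072,0.046,-0.0125,0,0,6.1,0,-0.0072,0.046,-0.0125,0,0,6.1,0,0,0,0,0,0,0,0,0,0,0,0,0,0,0]'
python3 -c "
from h import *
snap('wrist','w6')"
```

```text
time: 9.95
tool_pos: [466.3, 250.4, 99.2]
tcp_rot: [179.9, -0.2, -123.6]
ft_force: [0.9, -0.8, -0.6]
finger_gap: 85.1
```

View pics/w6.png

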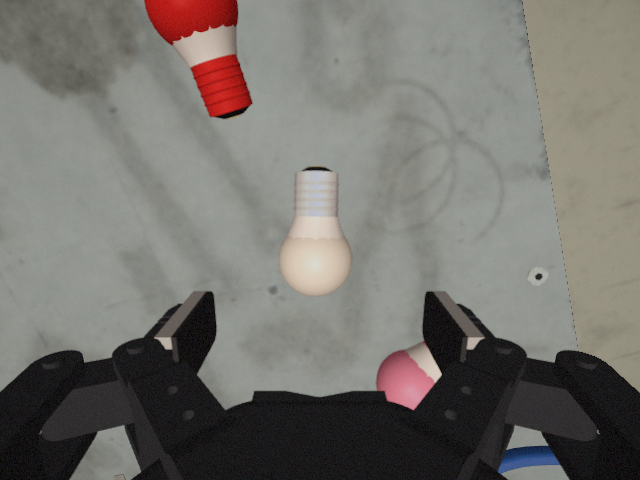

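```bash
python3 - <<'E'
from h import *
from scipy.spatial.transform import Rotation as R
z=np.load('pics/w6.npz',allow_pickle=True);st=z['st'].item()
A=onz("wrist",316,260,22.5,st);B=onz("wrist",317,171,13,st);v=A-B
print(A,B,np.hypot(*v[:2]),np.degrees(np.arctan2(v[1],v[0])),r.sense()['tool_pos'],r.sense()['tcp_rot'])
P=onz("wrist",412,381,22.5,st);Q=R.from_euler('xyz',st["tcp_rot"],degrees=True).as_matrix();print("pink",P,Q.T@(P-A))
E
```

```text
[468.14431827 251.28592207  22.5       ] [438.35968175 207.65467716  13.        ] 52.8281185088523 55.680809213898186 [467.15573059 249.58327513 100.00930125] [ 1.79922836e+02 -1.61463958e-01 -1.23710842e+02]
pink [461.99498977 358.75573869  22.5       ] [-86.11204709  64.59297892  -0.19531075]
```

```bash
python3 -m inch '[0.0005,0.001,-0.02,0,0,0,60,0,0,-0.02,0,0,0,60,0,0,-0.015,0,0,0,60,0,0,-0.01,0,0,0,60,0,0,-0.004,0,0,0,60,0,0,0,0,0,0,60]' 40 && python3 -m inch '[0,0,0,0,0,0,110,0,0,0,0,0,0,140,0,0,0,0,0,0,170,0,0,0,0,0,0,200,0,0,0,0,0,0,200,0,0,0,0,0,0,200]' 40 && python3 -m inch '[0,0,0.005,0,0,0,200,0,0,0.015,0,0,0,200,0,0,0.03,0,0,0,200,0,0,0.03,0,0,0,200,0,0,0,0,0,0,200,0,0,0,0,0,0,200]' 40
python3 -c "
from h import *
snap('wrist','w7');held('w7')"
```

```text
time: 10.6
tool_pos: [468.7, 250.6, 32.3]
tcp_rot: [180.0, -0.0, -123.8]
ft_force: [0.8, -0.4, 0.3]
finger_gap: 65.1
time: 11.2
tool_pos: [469.7, 251.5, 33.9]
tcp_rot: [-179.9, 0.1, -123.7]
ft_force: [-0.4, -0.7, 6.0]
finger_gap: 42.6
time: 11.8
tool_pos: [469.7, 251.6, 114.6]
tcp_rot: [-179.9, 0.1, -123.7]
ft_force: [-0.9, -0.5, -0.2]
finger_gap: 42.8
centre in tool [ 1.6  0.7 11.7] resid 0.41 cap dir az,down deg [ 0.7 10.4] 0.45 224 216
```

```bash
python3 -m inch '[0.0054,-0.0345,0.01,0,0,-6.1,200,0.0054,-0.0345,0.01,0,0,-6.1,200,0.0054,-0.0345,0.01,0,0,-6.1,200,0.0054,-0.0345,0.01,0,0,-6.1,200,0.0054,-0.0345,0,0,0,-6.1,200,0.0054,-0.0345,0,0,0,-6.1,200,0.0054,-0.0345,0,0,0,-6.1,200,0.0054,-0.0345,0,0,0,-6.1,200,0,0,0,0,0,0,200,0,0,0,0,0,0,200]'
python3 -c "
from h import *
snap('wrist','w8');held('w8')"; python3 -m inch '[0,0,0,0,0,0,200]'
```

```text
time: 12.85
tool_pos: [511.1, -25.2, 151.4]
tcp_rot: [179.9, -0.1, -172.6]
ft_force: [-0.7, 0.2, -0.3]
finger_gap: 42.8
centre in tool [ 2.2  0.4 11.6] resid 0.42 cap dir az,down deg [ 0.2 10.4] 0.52 223 216
time: 13.0
tool_pos: [511.5, -23.8, 152.0]
tcp_rot: [180.0, -0.1, -172.4]
ft_force: [0.8, 0.2, -0.8]
finger_gap: 42.8
```

```bash
python3 -m inch '[0,0,-0.02,0,0,0,200,0,0,-0.02,0,0,0,200,0,0,-0.013,0,0,0,200,0,0,-0.006,0,0,0,200,0,0,0,0,0,0,200,0,0,0,0,0,0,200]'; python3 -m inch '[0,0,0,0,0,0,200,0,0,0,0,0,0,200]'
```

```text
time: 13.6
tool_pos: [512.5, -24.7, 94.4]
tcp_rot: [-180.0, 0.0, -172.5]
ft_force: [0.3, -0.3, -0.0]
finger_gap: 42.5
time: 13.8
tool_pos: [512.7, -25.0, 94.6]
tcp_rot: [-180.0, 0.1, -172.5]
ft_force: [0.4, -0.5, -0.8]
finger_gap: 42.7
```

```bash
python3 -m inch '[0.0003,0.001,-0.004,0,0,0,200,0,0,-0.003,0,0,0,200,0,0,-0.002,0,0,0,200,0,0,0,0,0,0,200,0,0,0,0,0,0,200]' | grep -E "pos|force"; python3 -m inch '[0,0,-0.001,0,0,0,200,0,0,0,0,0,0,200]'| grep -E "pos|force"; python3 -m inch '[0,0,-0.001,0,0,0,200,0,0,0,0,0,0,200]'| grep -E "pos|force"
```

```text
tool_pos: [512.2, -23.9, 84.5]
ft_force: [-0.3, 0.5, -0.2]
tool_pos: [512.3, -23.9, 83.7]
ft_force: [0.3, 0.4, 0.4]
tool_pos: [512.4, -23.9, 82.7]
ft_force: [0.1, -0.4, -0.2]
```

```bash
python3 -m inch '[0,0,-0.0007,0,0,0,200,0,0,0,0,0,0,200]' | grep -E "pos|force"; python3 -m inch '[0,0,-0.0005,0,0,0,200,0,0,0,0,0,0,200]'| grep -E "pos|force"
```

```text
tool_pos: [512.5, -23.9, 82.1]
ft_force: [0.7, -0.1, 0.5]
tool_pos: [512.5, -23.9, 81.6]
ft_force: [-0.2, -0.8, 1.4]
```

```bash
python3 -m inch '[0,0,-0.001,0,0,0,200,0,0,0,0,0,0,200]' | grep -E "pos|force"; python3 -m inch '[0,0,0,0,0,0,200]'| grep -E "pos|force"; python3 -m inch '[0,0,0,0,0,0,200]'| grep -E "pos|force"
```

```text
tool_pos: [512.5, -23.9, 80.6]
ft_force: [0.4, 0.4, 3.5]
tool_pos: [512.5, -23.9, 80.7]
ft_force: [1.3, -0.7, 2.5]
tool_pos: [512.5, -23.9, 80.7]
ft_force: [0.4, -0.4, 2.3]
```

```bash
python3 -m inch '[0,0,0,0,0,0,118,0,0,0,0,0,0,110,0,0,0,0,0,0,100,0,0,0,0,0,0,85,0,0,0,0,0,0,70,0,0,0,0,0,0,70]'
python3 -c "
from h import *
snap('wrist','w9');held('w9')"
python3 -m inch '[0,0,0.003,0,0,0,70,0,0,0.007,0,0,0,70,0,0,0.02,0,0,0,70,0,0,0.03,0,0,0,50,0,0,0.03,0,0,0,50,0,0,0.04,0,0,0,50,0,0,0.03,0,0,0,50,0,0,0,0,0,0,50,0,0,0,0,0,0,50,0,0,0,0,0,0,50]'
python3 -c "
from h import *
snap('wrist','w10')"
```

```text
time: 16.1
tool_pos: [512.2, -23.9, 80.4]
tcp_rot: [180.0, -0.0, -172.5]
ft_force: [0.4, -0.4, -0.7]
finger_gap: 61.8
centre in tool [ 2.1 -0.2  9.4] resid 0.43 cap dir az,down deg [ 1.  10.6] 0.46 222 216
time: 17.15
tool_pos: [511.7, -23.8, 239.5]
tcp_rot: [180.0, -0.1, -172.5]
ft_force: [0.5, 1.0, -0.3]
finger_gap: 68.5
```

View pics/w10.png

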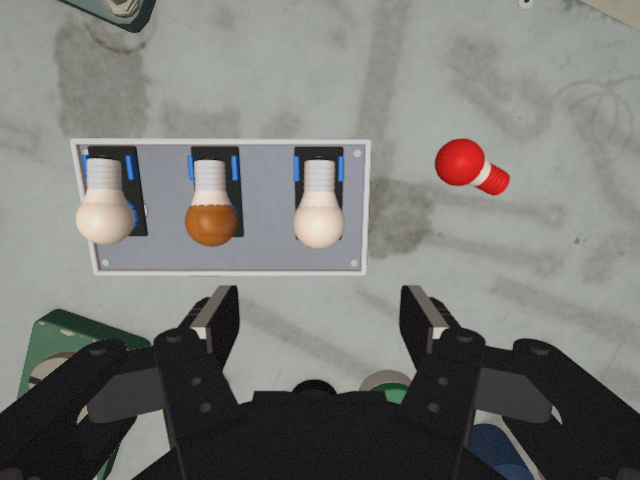

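The picture shows all three bulbs lying in their pockets: globes at about (105,217), (211,220) and (319,222), each cap between its cheeks. The gripper is clear of them.

```bash
python3 -c "
from h import *
print(r.hand_in())"
```

```text
the job is handed in; nothing more can be done
None
```

Both loose bulbs are in the tray: the amber one in the middle pocket and the white one in the left pocket. I lowered each until I felt it touch, with about 2.5–3 N on the seat, released it slowly and backed straight up. I then handed the job in after about 17 s of robot time.

- **Seating:** After release, the globe centres measured about 62 mm (amber) and 71 mm (white) above the bench. That matches the plate heights I had measured, about 39 and 47.5 mm, plus the 23.5 mm for a seated globe.
- **How they lie:** The caps tilt 11–12° down, as they would on a flat bench. The last picture shows both caps between their cheeks.
- **Left alone:** The bulb already in the tray looks undisturbed, and I went near neither the red nor the pink look-alike.
- **Readings that varied:** No check failed. My two estimates of the pocket positions differed by 1–3 mm, and the measured tool position scattered by about 1 mm.

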